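Open both doors of the sloping tool locker

TASK

The long case in the blue tool locker only comes out with both doors open. Swing the right-hand door with the yellow cover channel wide open, then draw the red-knobbed bolt of the left-hand door fully back, and then swing that door wide open too, so that both stay open at square to the slope or beyond. Leave the things standing and lying around where they are.

Things in the scene. Friction and masses are not known exactly. Their poses are not given: they have to be found in the camera images.
- locker: Blue tool locker fixed to the bench, 352 mm wide, 324 deep, 215 high. Origin on the bench under the door pair's centre; x to its back, y to its left, z up. Its green doors, hinged at the sides, lie in a front sloping up and back 0.56 rad; their faces' centre is 135 mm up. A lamp bar on side arms runs across 136 mm up-slope of that centre, 168 mm off the doors' plane.
- active (a joint): Opening of the right-hand (-y) door, rad: 0 shut, 1.57 square to the slope, 1.85 stop; may start ajar. Panel 240 mm along the slope, 158 wide, 12 thick, 0.3 kg; stiff hinge, stays where left (0.3 N m, up to 5 N at the bar). On its free edge a yellow cover channel stands 34 mm off the face and laps 34 mm over the other door, hiding the bolt while shut.
- active_handle (a point): Middle of the right door's steel pull bar, on top of the yellow channel: round, 10 mm thick, 100 long, parallel to the hinge, 35 mm above the channel (30 clear), 69 mm off the door's face, 175 mm across from the hinge line. Axes with the door shut: x up the slope (away from the robot), y across to the left, z squarely out of the face; they turn with the door.
- active_hinge (a point): Point on the right door's hinge line, on its outer face, straight across from the middle of its bar. Same axes as the bar's point; turning about +x opens the door.
- passive (a joint): Opening of the left-hand (+y) door, rad: 0 shut, 1.57 square to the slope, 1.85 stop. Same panel and stiff hinge as the right-hand door, up to 6 N at the bar; held shut by its bolt until that is drawn at least 20 mm.
- passive_handle (a point): Middle of the left door's pull bar: as the other but 80 mm long, on the lower half of the door, 35 mm off its face (30 clear), 110 mm across from its hinge line. Axes with the door shut: x up the slope (away from the robot), y across to the left, z squarely out of the face; they turn with the door.
- passive_hinge (a point): Point on the left door's hinge line, on its outer face, straight across from the middle of its bar. Same axes as the bar's point; turning about -x opens the door.
- bolt (a joint): Travel of the flush bolt, m: 0 fully shot into its staple at the upper end of the locker frame, 0.030 fully drawn (its stop). It starts shot or nearly so, slides down the slope towards the robot against about 3 N and stays where it is left.
- bolt_knob (a point): Centre of the bolt's red knob: upright round stud 13 mm thick, 20 tall, from 10 to 30 mm above the left door's face, on a brass bar 10 mm wide whose top is 11 mm above the face, 18 mm left of the meeting line. Axes as the left door's: drawing the bolt moves it along -x. The left pull bar ends 65 mm down-slope of it; low guides lie up-slope only, 35 mm from the knob.
- jar: Bystander: amber glass jar of 42 mm diameter, 70 mm tall, standing on the bench close to the locker's right side, below the open door's swing; origin under its base.
- screwdriver: Bystander: screwdriver 170 mm long lying on the bench to the right of the locker; origin under its middle.
- wrench: Bystander: wrench 160 mm long lying on the bench to the left of the locker; origin under its middle.
- spray: Bystander: spray can, 60 mm diameter, 150 mm tall, to one side of the locker; origin under its base.
- paint: Bystander: paint can, 84 mm diameter, 100 mm tall, to one side of the locker; origin under its base.
- hammer: Bystander: hammer 240 mm long lying on the bench to the right; origin under its middle.

How it is judged:
On the way, in this order (a step that is already met when the one before it is completed fails the run):
1. the active door stands open (1.4 rad or more) while the passive door is still shut and bolted (value of joint active above 1.4 rad and value of joint passive below 0.08 rad and value of joint bolt below 0.012 m), for 0.2 s.
2. the bolt is drawn 26 mm or more with the passive door not yet swung (value of joint bolt above 0.026 m and value of joint passive below 0.3 rad), for 0.2 s.
3. the passive door stands open (1.4 rad or more) (value of joint passive above 1.4 rad), for 0.2 s.
At the end, for the whole second after the job is handed in: Both doors stand open at 1.4 rad or more and are still, and the bolt is drawn 22 mm or more (value of joint each of active, passive above 1.4 rad and value of joint bolt above 0.022 m and velocity of joint active between -0.1 and 0.1 rad/s and velocity of joint passive between -0.1 and 0.1 rad/s); the robot touches nothing.
It fails at once if a bystander (jar, screwdriver, wrench, spray can, paint can, hammer) is shifted by more than 40 mm (distance of any of jar, screwdriver, wrench, spray, paint, hammer from where it was at the start of the episode above 0.04 m).
It fails at once if the passive door is forced open (past 0.1 rad) against its bolt (value of joint passive above 0.1 rad and value of joint bolt below 0.012 m).
It also fails if it takes over 67 s, if anything falls off the work surface, if the arm or the gripper's body presses on something with over 40 N, if the wrist force passes 120 N, or if a joint passes its speed limit or range.

ROBOT

A 6-joint arm with a two-finger parallel gripper is mounted at the origin on the work surface. World frame = base frame: x ahead of the robot, y to its left, z up, the work surface at z = 0. Lengths are in m, angles in rad, forces in N, time in s.
With the tool pointing down it reaches from about 0.25 to 0.725 m from the base axis. Payload 4 kg.
Tool frame: the origin (TCP) lies on the centre line of the jaws, within the pads' length; the fingertips stand 17 mm ahead of it and the grasp point (between the pads) lies 2 mm behind it; z points along the fingers, y is the line along which they close (so a half turn about z gives the same grasp; the last joint's range is limited). The gripper opens to 85 mm and grips with 20 to 120 N. Pads are 22 mm wide; open, the fingers measure 114 mm over their backs; the gripper's body (76 mm by 85 mm) begins 54 mm behind the grasp point. The pads swing forward as they close: fully open they stand 13 mm farther back than shut.
Start: joints at [-1.347, 0.241, 0.005, 1.335, 0, 1.571], TCP at [0.111, -0.488, 0.248] pointing down, gripper open.
Joint ranges: [-2.72, 2.72], [-1.05, 1.87], [-1.09, 1.28], [-1.99, 2.15], [-1.42, 1.44], [-3.14, 3.14]. Speed limits (rad/s): [2.79, 2.79, 3.14, 3.14, 3.14, 3.14].

INTERFACE

Orientations are given as a unit quaternion [x, y, z, w].
In Python, from workcell import bot, camera, get_calibration gives the robot as it stands.
- The arm moves only by the tool apply_moves, never from a script. Its argument "steps" is a list of rows, each a list of 3 entries, a list of its own where there are three numbers: the shift along the tool's x, y, z as a fraction of full scale, then the turn, a rotation vector about the tool's x, y, z as a fraction of full scale, then the opening, from 0 (shut) to 1 (fully open). A call has exactly 8 rows; each row shifts and turns the commanded pose from where the row before left it, along the tool's axes as they then stand; what a row does not reach is not made up. Full scale, the value 1, is 20 cm for a shift and pi rad for a turn. A row lasts 1/12 s, in which the tool goes at most 41.7 mm and 7.16 degrees, less where a joint would pass 70% of its speed; a pose out of reach is approached as far as the arm can. A call with a number of a shift or a turn outside -1 to 1 is refused whole. A call with a gripper value outside its range is refused whole. The fingers move at their own pace and stop on an object; the grip force is fixed at half the most. Time passes only in rows, so rows that do not move let the fingers close, or fill a call up. It gives the time, the measured TCP pose, the force, the opening and the grip force at its end, in the units of the state.
- bot.get_obs(): the state, without advancing time (a new reading comes with each control period).
- camera(name): name is "side" or "top"; returns (picture, depth): 384x512x3 uint8, red, green, blue; 384x512 float32, m along the optical axis (not along the pixel's ray), 0 where there is no reading.
- get_calibration(name): a dict with "fov_y" (degrees; the focal length in pixels is half the picture's height over the tangent of half this angle, whatever the lens; pixels are square), "cx", "cy" (the principal point, pixels), "rvec" (rotation vector, rad) and "tvec" (3), from world to camera coordinates, as OpenCV has them. Camera axes: x right, y down, z forward; pixel columns grow to the right and rows downward; lengths in m; the calibration is good to about 2 mm. A picture is of the moment at which its call begins. get_calibration takes no time and is no camera call.
- bot.job_done(): hands the job in; it is judged then, once.
The state is a dict: "clock": time; "joint_pos": joint angles; "joint_vel": joint speeds; "tau": joint torques, N m; "eef_pos": TCP position; "tool_rot": TCP orientation; "ft_force": force on the tool from outside, world axes, zero at the start; "ft_torque": the same for the moment, N m; "grip_width": finger opening in m; "grasp_force": force on a finger pad.
Only numpy, scipy, OpenCV 4.12 (cv2) and the standard library are available. Lean on these libraries where they do the work, as an engineer would, in place of code of your own. Each camera call takes 0.05 s, during which the arm holds its last target. There are 200 camera calls.

## Working session

There is one attempt and no reset: what is moved stays moved. The work goes in short steps, Python scripts to look and compute and a tool call to move; the robot and the scene stay as the last step left them, time stands still between calls to the robot, and variables do not carry over. Pictures are saved under pics/ and viewed, at most 10 in all, crops included, and the job is handed in when it is done.

Besides the shell and the picture viewer there is one more tool, called after ">>>" as name(argument=value, ...) on one line, values as JSON. apply_moves: Moves the arm, as the interface text tells. Its arguments: {"type":"object","properties":{"steps":{"type":"array"}},"required":["steps"]}

```bash
ls; mkdir -p pics
cat > h.py <<'E'
import numpy as np, cv2
from workcell import bot, camera, get_calibration
from scipy.spatial.transform import Rotation as R
def cal(n):
    c=get_calibration(n); f=192/np.tan(np.radians(c['fov_y'])/2)
    return f,c['cx'],c['cy'],R.from_rotvec(np.ravel(c['rvec'])).as_matrix(),np.ravel(c['tvec']),c
def cloud(n,d):
    f,cx,cy,M,t,_=cal(n); v,u=np.mgrid[:384,:512]
    P=np.stack([(u-cx)/f*d,(v-cy)/f*d,d],-1)
    return (P-t)@M
def shot(n,name):
    im,d=camera(n); cv2.imwrite('pics/'+name+'.png',cv2.cvtColor(im,cv2.COLOR_RGB2BGR)); np.savez('pics/'+name,im=im,d=d)
    return im,d
E
python3 - <<'E'
from h import *
for n in('side','top'):
    im,d=shot(n,n+'0'); c=cal(n); print(c[5], -c[3].T@c[4])
a=[cv2.imread('pics/%s0.png'%n) for n in('side','top')]
print(bot.get_obs())
E
```

```text
pics
{'fov_y': 53.783461102356625, 'cx': 252.47417181258578, 'cy': 184.85234725101265, 'rvec': array([ 2.13490512, -0.42512345,  0.19571089]), 'tvec': array([-0.52802928,  0.21296702,  1.24266717])} [ 0.16923652 -1.04412567  0.86576681]
{'fov_y': 57.371529529513126, 'cx': 255.43890372374221, 'cy': 197.17723259169009, 'rvec': array([ 2.16473465, -2.05288176,  0.22124022]), 'tvec': array([-0.06547881,  0.56449385,  1.09965022])} [ 0.32483385 -0.04386054  1.1936208 ]
{'clock': 0.1, 'joint_pos': array([-1.34701809e+00,  2.41413026e-01,  3.86817581e-03,  1.33521730e+00,
        1.62218540e-05,  1.57076521e+00]), 'joint_vel': array([ 0.00037939, -0.00181137,  0.00313355, -0.00103972, -0.00038911,
        0.0004141 ]), 'tau': array([ 2.23043794e-04, -3.73138261e+01,  2.53009325e+01,  1.08457959e-02,
        2.79189476e-05,  3.07360281e-06]), 'eef_pos': array([ 0.11084329, -0.48700971,  0.24746783]), 'tool_rot': array([ 9.93744724e-01,  1.11671206e-01, -1.01672283e-04, -9.77671821e-04]), 'ft_force': array([ 0.67812456, -0.81672658,  0.78185754]), 'ft_torque': array([ 0.02410147, -0.00149263, -0.0405222 ]), 'grasp_force': 0.0, 'grip_width': 0.08543728792489876}
```

View pics/side0.png

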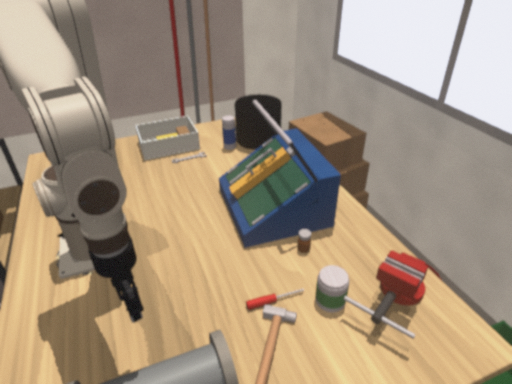

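View pics/top0.png

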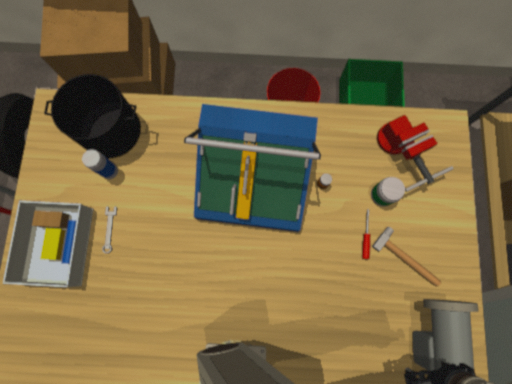

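```bash
cat >> h.py <<'E'
def plane(P):
    c=np.median(P,0); 
    for _ in range(5):
        k=np.ones(len(P),bool) if _==0 else abs((P-c)@n)<.006
        c=P[k].mean(0); n=np.linalg.svd(P[k]-c,full_matrices=False)[2][2]; n*=np.sign(n[2])
    return c,n,k
E
python3 - <<'E'
from h import *
for cam,(u0,u1,v0,v1) in (('top',(185,325,95,235)),('side',(210,345,120,245))):
    z=np.load('pics/%s0.npz'%cam); im,d=z['im'],z['d']; P=cloud(cam,d)
    hsv=cv2.cvtColor(im,cv2.COLOR_RGB2HSV); H,S,V=[hsv[...,i].astype(int) for i in range(3)]
    roi=np.zeros(d.shape,bool); roi[v0:v1,u0:u1]=1; roi&=d>0
    ye=roi&(H>15)&(H<32)&(S>150)&(P[...,2]>.06)
    gr=roi&(H>50)&(H<95)&(S>60)
    uu=np.mgrid[:384,:512][1]; ym=np.median(P[ye][:,1])
    for nm,m in (('yel',ye),('greenR',gr&(P[...,1]<ym-.03)),('greenL',gr&(P[...,1]>ym+.03)),('green',gr)):
        c,n,k=plane(P[m]); print(cam,nm,m.sum(),k.sum(),c.round(4),n.round(3),'tilt',np.arccos(n[2]).round(3),'yaw',np.arctan2(-n[1],-n[0]).round(3))
    im2=cv2.resize(im[v0:v1,u0:u1],None,fx=5,fy=5,interpolation=cv2.INTER_CUBIC)[:600]
    cv2.imwrite('pics/%s_crop.png'%cam,im2[...,::-1]);
E
```

```text
top yel 821 382 [ 0.5819 -0.009   0.1561] [-0.302  0.737  0.605] tilt 0.921 yaw -1.182
top greenR 3009 2992 [ 0.5958 -0.1058  0.1329] [-0.53   0.034  0.847] tilt 0.56 yaw -0.064
top greenL 2239 2222 [0.6101 0.0844 0.1329] [-0.53   0.039  0.847] tilt 0.56 yaw -0.073
top green 5500 5466 [ 0.6019 -0.0241  0.1329] [-0.53   0.04   0.847] tilt 0.56 yaw -0.074
side yel 798 413 [ 0.5928 -0.0198  0.1581] [-0.405 -0.727  0.554] tilt 0.984 yaw 1.063
side greenR 1689 1688 [ 0.6007 -0.1157  0.1381] [-0.53   0.035  0.847] tilt 0.56 yaw -0.065
side greenL 210 210 [0.6389 0.111  0.151 ] [-0.528  0.051  0.847] tilt 0.56 yaw -0.097
side green 2061 2060 [ 0.6038 -0.0869  0.1387] [-0.53   0.04   0.847] tilt 0.56 yaw -0.075
```

Run:
```python
from h import *
a=cv2.imread('pics/top0.png')[100:240,188:328]
b=cv2.imread('pics/side0.png')[115:255,210:350]
o=np.hstack([cv2.resize(x,(400,400),interpolation=cv2.INTER_CUBIC) for x in(a,b)])
cv2.imwrite('pics/crop1.png',o)
```

```text
(no output)
```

View pics/crop1.png

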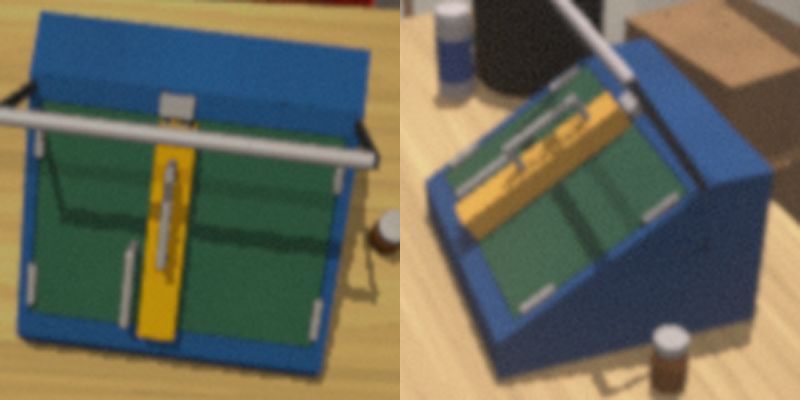

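```bash
cat >> h.py <<'E'
yaw=-0.0745
X0=np.array([np.cos(yaw),np.sin(yaw),0]); Y=np.array([-np.sin(yaw),np.cos(yaw),0])
N=np.array([0,0,.847])-.531*X0; N/=np.linalg.norm(N); U=np.cross(Y,N)
F=np.stack([U,Y,N],1)
E
python3 - <<'E'
from h import *
O=None
for cam,(u0,u1,v0,v1) in (('top',(185,325,95,235)),('side',(210,345,120,245))):
    z=np.load('pics/%s0.npz'%cam); im,d=z['im'],z['d']; P=cloud(cam,d)
    hsv=cv2.cvtColor(im,cv2.COLOR_RGB2HSV); H,S,V=[hsv[...,i].astype(int) for i in range(3)]
    roi=np.zeros(d.shape,bool); roi[v0:v1,u0:u1]=1; roi&=d>0
    ye=roi&(H>15)&(H<32)&(S>150)&(P[...,2]>.06)
    gr=roi&(H>50)&(H<95)&(S>60); gc,n,k=plane(P[gr])
    if O is None:
        g=P[gr]; # point on plane with z=.135
        O=gc.copy(); O+=U*(.135-O[2])/U[2]
    Q=(P-O)@F
    def rep(nm,m):
        q=Q[m]; print(cam,nm,len(q),'lo',np.percentile(q,2,0).round(4),'hi',np.percentile(q,98,0).round(4),'med',np.median(q,0).round(4))
    rep('green',gr&(abs(Q[...,2])<.008)); rep('yel',ye&(Q[...,2]>.025)&(Q[...,2]<.045))
    rep('bar',roi&(Q[...,2]>.058)&(Q[...,2]<.085)&(abs(Q[...,0])<.12)&(abs(Q[...,1])<.05))
    rep('pbar',roi&(Q[...,2]>.028)&(Q[...,2]<.05)&(Q[...,0]<.05)&(Q[...,1]>.025)&(Q[...,1]<.09)&(S<90))
    rep('lamp',roi&(Q[...,2]>.14)&(Q[...,2]<.2))
    rep('blue',roi&(H>100)&(H<125)&(S>120)&(abs(Q[...,2])<.01))
    w=roi&(Q[...,1]<-.176)&(P[...,2]>.02)
print('O',O)
z=np.load('pics/top0.npz');P=cloud('top',z['d'])
for nm,u,v in(('jar',325,182),('spray',95,160),('paint',385,190),('sd',366,240),('wr',110,230)):print(nm,P[v,u].round(3))
E
```

```text
top green 5480 lo [-0.1143 -0.1476 -0.0039] hi [0.1175 0.1572 0.004 ] med [-0.0019 -0.0234  0.    ]
top yel 724 lo [-1.13e-01 -1.00e-04  3.08e-02] hi [0.0938 0.0377 0.0385] med [-0.0173  0.0154  0.0346]
top bar 126 lo [-0.0202  0.0144  0.0653] hi [0.083  0.0238 0.0772] med [0.0337 0.0189 0.0737]
top pbar 87 lo [-0.106   0.0499  0.0328] hi [-0.0211  0.0588  0.0438] med [-0.0633  0.0541  0.0389]
top lamp 876 lo [ 0.1287 -0.1635  0.166 ] hi [0.1437 0.1704 0.1781] med [0.1375 0.0025 0.1744]
top blue 2795 lo [-0.15   -0.1662 -0.0092] hi [0.165  0.1753 0.0033] med [ 0.128  -0.0094 -0.0009]
side green 2061 lo [-0.1141 -0.1528 -0.0019] hi [0.1148 0.1513 0.0047] med [ 0.0075 -0.079   0.0015]
side yel 514 lo [-0.11   -0.005   0.0257] hi [0.1091 0.0332 0.0388] med [0.0001 0.0054 0.0352]
side bar 105 lo [-0.0222  0.0093  0.0604] hi [0.0828 0.0197 0.0782] med [0.0327 0.014  0.0732]
side pbar 65 lo [-0.1093  0.0442  0.0324] hi [-0.0315  0.0576  0.0428] med [-0.072   0.0503  0.038 ]
side lamp 210 lo [ 0.128  -0.1723  0.1434] hi [ 0.1431 -0.0055  0.1788] med [ 0.135  -0.1145  0.1749]
side blue 792 lo [-0.1439 -0.1747 -0.0093] hi [0.1669 0.1309 0.0042] med [ 1.238e-01 -1.221e-01 -1.000e-04]
O [ 0.60528826 -0.02438767  0.135     ]
jar [ 0.628 -0.262  0.072]
spray [0.639 0.467 0.151]
paint [ 0.605 -0.451  0.097]
sd [ 0.449 -0.409  0.027]
wr [0.439 0.453 0.002]
```

```bash
cat >> h.py <<'E'
O=np.array([.6053,-.0243,.135])
def W(u,v,w): return O+F@np.array([u,v,w])
def tool(a=0,b=0):  # z=-N tilted by a about U, then b about Y
    return R.from_matrix(np.stack([U,-Y,-N],1)) if a==0 and b==0 else R.from_rotvec(a*U)*R.from_rotvec(b*Y)*R.from_matrix(np.stack([U,-Y,-N],1))
def rows(p,Rt,n,frm=None):
    o=bot.get_obs(); p0,R0=(o['eef_pos'],R.from_quat(o['tool_rot'])) if frm is None else frm
    rv=(R0.inv()*Rt).as_rotvec()
    print('dist/row mm',np.linalg.norm(p-p0)/n*1e3,'deg/row',np.degrees(np.linalg.norm(rv))/n)
    for i in range(n):
        Ri=R0*R.from_rotvec(rv*i/n); print((Ri.inv().apply((p-p0)/n)/.2).round(3).tolist(),(rv/n/np.pi).round(4).tolist())
    return p,Rt
def st():
    o=bot.get_obs(); q=(o['eef_pos']-O)@F; r=(tool().inv()*R.from_quat(o['tool_rot'])).as_rotvec()
    print('t',o['clock'],'uvw',q.round(4),'rv(tool)',r.round(3),'F',(o['ft_force']@F).round(1),'grip',o['grip_width'],o['grasp_force'],'j',o['joint_pos'].round(2))
E
python3 - <<'E'
from h import *
print(W(.01,.0165,.067)); f=rows(W(.01,.0165,.13),tool(),24)
st()
E
```

```text
[ 0.57948778 -0.00582753  0.19707856]
dist/row mm 27.112537965246013 deg/row 1.5108886005976085
[0.111, -0.078, -0.0] [-0.0011, 0.0074, 0.0038]
[0.11, -0.079, 0.002] [-0.0011, 0.0074, 0.0038]
[0.109, -0.081, 0.004] [-0.0011, 0.0074, 0.0038]
[0.108, -0.082, 0.006] [-0.0011, 0.0074, 0.0038]
[0.107, -0.083, 0.008] [-0.0011, 0.0074, 0.0038]
[0.105, -0.085, 0.011] [-0.0011, 0.0074, 0.0038]
[0.104, -0.086, 0.013] [-0.0011, 0.0074, 0.0038]
[0.103, -0.087, 0.015] [-0.0011, 0.0074, 0.0038]
[0.101, -0.089, 0.017] [-0.0011, 0.0074, 0.0038]
[0.1, -0.09, 0.019] [-0.0011, 0.0074, 0.0038]
[0.098, -0.091, 0.021] [-0.0011, 0.0074, 0.0038]
[0.097, -0.092, 0.023] [-0.0011, 0.0074, 0.0038]
[0.095, -0.094, 0.025] [-0.0011, 0.0074, 0.0038]
[0.093, -0.095, 0.026] [-0.0011, 0.0074, 0.0038]
[0.091, -0.096, 0.028] [-0.0011, 0.0074, 0.0038]
[0.089, -0.097, 0.03] [-0.0011, 0.0074, 0.0038]
[0.088, -0.098, 0.032] [-0.0011, 0.0074, 0.0038]
[0.086, -0.1, 0.033] [-0.0011, 0.0074, 0.0038]
[0.084, -0.101, 0.035] [-0.0011, 0.0074, 0.0038]
[0.082, -0.102, 0.037] [-0.0011, 0.0074, 0.0038]
[0.079, -0.103, 0.038] [-0.0011, 0.0074, 0.0038]
[0.077, -0.104, 0.04] [-0.0011, 0.0074, 0.0038]
[0.075, -0.105, 0.041] [-0.0011, 0.0074, 0.0038]
[0.073, -0.106, 0.042] [-0.0011, 0.0074, 0.0038]
t 0.1 uvw [-0.3289 -0.4982  0.3389] rv(tool) [ 0.085 -0.556 -0.29 ] F [ 1.  -0.8  0.3] grip 0.08543728792489876 0.0 j [-1.35  0.24  0.    1.34  0.    1.57]
```

>>> apply_moves(steps=[[[0.11,-0.08,0.0],[-0.001,0.008,0.004],1],[[0.11,-0.08,0.0],[-0.001,0.008,0.004],1],[[0.11,-0.08,0.0],[-0.001,0.008,0.004],1],[[0.11,-0.08,0.0],[-0.001,0.008,0.004],1],[[0.11,-0.08,0.01],[-0.001,0.008,0.004],1],[[0.11,-0.08,0.01],[-0.001,0.008,0.004],1],[[0.1,-0.09,0.01],[-0.001,0.008,0.004],1],[[0.1,-0.09,0.01],[-0.001,0.008,0.004],1]])

```text
clock: 0.77
eef_pos: [0.2574, -0.3254, 0.2536]
tool_rot: [0.993, 0.061, 0.101, 0.001]
ft_force: [0.6, 0.1, -1.0]
grip_width: 0.0855
grasp_force: 0.0
```

>>> apply_moves(steps=[[[0.1,-0.09,0.02],[-0.001,0.008,0.004],1],[[0.1,-0.09,0.02],[-0.001,0.008,0.004],1],[[0.1,-0.09,0.02],[-0.001,0.008,0.004],1],[[0.1,-0.09,0.02],[-0.001,0.008,0.004],1],[[0.09,-0.09,0.02],[-0.001,0.008,0.004],1],[[0.09,-0.1,0.02],[-0.001,0.008,0.004],1],[[0.09,-0.1,0.02],[-0.001,0.008,0.004],1],[[0.09,-0.1,0.02],[-0.001,0.008,0.004],1]])

```text
clock: 1.43
eef_pos: [0.3999, -0.1638, 0.2641]
tool_rot: [0.98, 0.009, 0.201, 0.002]
ft_force: [0.2, -0.7, 0.7]
grip_width: 0.0854
grasp_force: 0.0
```

Run:
```python
from h import *
st(); f=rows(W(.01,.0165,.13),tool(),8)
```

```text
t 1.4333 uvw [-0.0961 -0.1544  0.2127] rv(tool) [ 0.036 -0.155 -0.085] F [ 0.6 -0.7  0.4] grip 0.08544523234668454 0.0 j [-0.52 -0.17 -0.46  0.92  0.2   2.64]
dist/row mm 27.19010679698126 deg/row 1.2894318447132824
[0.082, -0.099, 0.044] [-0.0014, 0.0062, 0.0034]
[0.081, -0.1, 0.045] [-0.0014, 0.0062, 0.0034]
[0.079, -0.101, 0.046] [-0.0014, 0.0062, 0.0034]
[0.077, -0.102, 0.047] [-0.0014, 0.0062, 0.0034]
[0.075, -0.103, 0.048] [-0.0014, 0.0062, 0.0034]
[0.073, -0.104, 0.049] [-0.0014, 0.0062, 0.0034]
[0.071, -0.105, 0.05] [-0.0014, 0.0062, 0.0034]
[0.068, -0.106, 0.051] [-0.0014, 0.0062, 0.0034]
```

>>> apply_moves(steps=[[[0,0,0],[0,0,-0.039],1],[[0,0,0],[0,0,-0.039],1],[[0,0,0],[0,0,-0.039],1],[[0,0,0],[0,0,-0.039],1],[[0,0,0],[0,0,-0.039],1],[[0,0,0],[0,0,-0.039],1],[[0,0,0],[0,0,-0.039],1],[[0,0,0],[0,0,-0.039],1]])

```text
clock: 2.1
eef_pos: [0.3994, -0.1649, 0.264]
tool_rot: [0.858, 0.472, 0.175, 0.097]
ft_force: [-0.1, 0.1, -0.5]
grip_width: 0.0853
grasp_force: 0.0
```

>>> apply_moves(steps=[[[0,0,0],[0,0,-0.039],1],[[0,0,0],[0,0,-0.039],1],[[0,0,0],[0,0,-0.039],1],[[0,0,0],[0,0,-0.039],1],[[0,0,0],[0,0,-0.039],1],[[0,0,0],[0,0,-0.039],1],[[0,0,0],[0,0,-0.039],1],[[0,0,0],[0,0,-0.039],1]])

```text
clock: 2.77
eef_pos: [0.3994, -0.1649, 0.264]
tool_rot: [0.535, 0.821, 0.109, 0.168]
ft_force: [1.1, 0.1, 0.0]
grip_width: 0.0854
grasp_force: 0.0
```

>>> apply_moves(steps=[[[0,0,0],[0,0,-0.039],1],[[0,0,0],[0,0,-0.039],1],[[0,0,0],[0,0,-0.039],1],[[0,0,0],[0,0,-0.039],1],[[0,0,0],[0,0,-0.039],1],[[0,0,0],[0,0,-0.039],1],[[0,0,0],[0,0,-0.039],1],[[0,0,0],[0,0,-0.039],1]])

```text
clock: 3.43
eef_pos: [0.3994, -0.1649, 0.264]
tool_rot: [0.086, 0.976, 0.017, 0.2]
ft_force: [-0.1, 0.3, 0.2]
grip_width: 0.0852
grasp_force: 0.0
```

```bash
sed -i 's/^def tool.*/def tool(a=0,b=0):/; s/^    return R.from_matrix(np.stack.*/    return R.from_rotvec(a*U)*R.from_rotvec(b*Y)*R.from_matrix(np.stack([-U,Y,-N],1))/' h.py
python3 - <<'E'
from h import *
st(); f=rows(W(.01,.0165,.13),tool(),8)
E
```

```text
t 3.4333 uvw [-0.0966 -0.1556  0.2128] rv(tool) [-0.02   0.159  0.109] F [-0.   0.3  0.2] grip 0.08517660447557791 0.0 j [-0.52 -0.17 -0.46  0.93  0.2  -0.31]
dist/row mm 27.33754045801144 deg/row 1.3859314938929683
[-0.062, 0.114, 0.044] [0.0008, -0.0063, -0.0043]
[-0.063, 0.113, 0.045] [0.0008, -0.0063, -0.0043]
[-0.063, 0.112, 0.046] [0.0008, -0.0063, -0.0043]
[-0.064, 0.111, 0.047] [0.0008, -0.0063, -0.0043]
[-0.065, 0.111, 0.048] [0.0008, -0.0063, -0.0043]
[-0.065, 0.11, 0.049] [0.0008, -0.0063, -0.0043]
[-0.066, 0.109, 0.05] [0.0008, -0.0063, -0.0043]
[-0.066, 0.108, 0.051] [0.0008, -0.0063, -0.0043]
```

>>> apply_moves(steps=[[[-0.062,0.114,0.044],[0.001,-0.006,-0.004],1],[[-0.063,0.113,0.045],[0.001,-0.006,-0.004],1],[[-0.063,0.112,0.046],[0.001,-0.006,-0.004],1],[[-0.064,0.111,0.047],[0.001,-0.006,-0.004],1],[[-0.065,0.111,0.048],[0.001,-0.006,-0.004],1],[[-0.065,0.11,0.049],[0.001,-0.007,-0.005],1],[[-0.066,0.109,0.05],[0.001,-0.007,-0.005],1],[[-0.066,0.108,0.051],[0.001,-0.006,-0.005],1]])

```text
clock: 4.1
eef_pos: [0.5482, -0.0035, 0.2498]
tool_rot: [0.038, 0.96, -0.013, 0.276]
ft_force: [0.3, 0.2, -0.3]
grip_width: 0.0854
grasp_force: 0.0
```

Run:
```python
from h import *
st(); f=rows(W(.01,.0165,.065),tool(),4)
im,d=shot('side','side1')
cv2.imwrite('pics/c2.png',cv2.resize(im[90:260,150:380,::-1],None,fx=3.4,fy=3.4,interpolation=cv2.INTER_CUBIC))
```

```text
t 4.1 uvw [0.0115 0.0165 0.1283] rv(tool) [0.006 0.001 0.003] F [ 0.   0.2 -0.4] grip 0.08538588602988956 0.0 j [ 0.02 -0.03 -0.46  0.59 -0.06  0.09]
dist/row mm 15.838150533828674 deg/row 0.10047169943947605
[0.002, 0.0, 0.079] [-0.0005, -0.0001, -0.0002]
[0.002, 0.0, 0.079] [-0.0005, -0.0001, -0.0002]
[0.002, 0.0, 0.079] [-0.0005, -0.0001, -0.0002]
[0.002, 0.0, 0.079] [-0.0005, -0.0001, -0.0002]
```

View pics/c2.png

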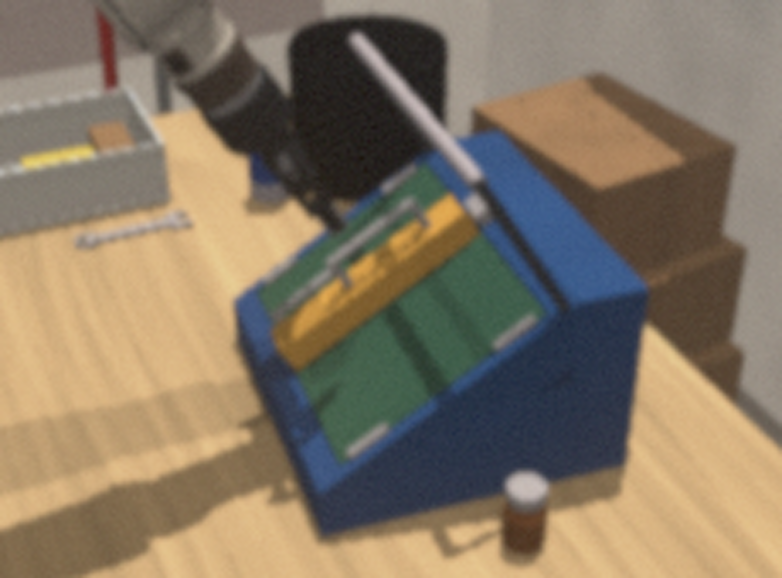

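The side view shows the tool above the lower half of the bar (fingers near (320,200), bar from (330,260) to (415,205)), well clear of the lamp bar. Descend and grip.

>>> apply_moves(steps=[[[0.002,0,0.08],[-0.0005,0,0],1],[[0.002,0,0.08],[-0.0005,0,0],1],[[0.002,0,0.08],[-0.0005,0,0],1],[[0.002,0,0.08],[-0.0005,0,0],1],[[0,0,0],[0,0,0],0],[[0,0,0],[0,0,0],0],[[0,0,0],[0,0,0],0],[[0,0,0],[0,0,0],0]])

```text
clock: 4.82
eef_pos: [0.5807, -0.0075, 0.1965]
tool_rot: [0.038, 0.96, -0.01, 0.276]
ft_force: [0.1, -0.2, 0.1]
grip_width: 0.0389
grasp_force: 0.0
```

>>> apply_moves(steps=[[[0,0,0],[0,0,0],0],[[0,0,0],[0,0,0],0],[[0,0,0],[0,0,0],0],[[0,0,0],[0,0,0],0],[[0,0,0],[0,0,0],0],[[0,0,0],[0,0,0],0],[[0,0,0],[0,0,0],0],[[0,0,0],[0,0,0],0]])

```text
clock: 5.48
eef_pos: [0.5809, -0.0054, 0.1965]
tool_rot: [0.036, 0.96, -0.008, 0.277]
ft_force: [-1.9, 5.1, 2.5]
grip_width: 0.008
grasp_force: 58.4
```

Run:
```python
from h import *
st()
```

```text
t 5.4833 uvw [0.0109 0.0171 0.0658] rv(tool) [-0.005 -0.001  0.003] F [-0.6  4.9  3.3] grip 0.007961981087734686 58.412001729011536 j [ 0.01  0.09 -0.49  0.43 -0.04  0.07]
```

```bash
cat >> h.py <<'E'
def seq(poses):
    o=bot.get_obs(); p0,R0=o['eef_pos'],R.from_quat(o['tool_rot'])
    out=[]
    for p,Rt in poses:
        out.append('[%s,%s]'%((R0.inv().apply(p-p0)/.2).round(3).tolist(),((R0.inv()*Rt).as_rotvec()/np.pi).round(4).tolist())); p0,R0=p,Rt
    print('\n'.join(out))
def act(th,a,u=.011,ah=.0032):
    c,s=np.cos(th),np.sin(th)
    T=tool(a); return W(u,-.158+.175*c-.069*s,.175*s+.069*c)+T.as_matrix()[:,2]*ah,T
E
python3 - <<'E'
from h import *
th=np.linspace(0,1.65,33)[1:]
seq([act(t,.5*t) for t in th])
E
```

```text
[[-0.0, -0.019, -0.045],[-0.0066, 0.0002, -0.0008]]
[[0.0, -0.02, -0.044],[-0.0082, -0.0, 0.0]]
[[-0.0, -0.021, -0.044],[-0.0082, -0.0, 0.0]]
[[0.0, -0.022, -0.043],[-0.0082, 0.0, -0.0]]
[[0.0, -0.023, -0.042],[-0.0082, -0.0, 0.0]]
[[0.0, -0.024, -0.042],[-0.0082, 0.0, -0.0]]
[[-0.0, -0.025, -0.041],[-0.0082, 0.0, 0.0]]
[[0.0, -0.026, -0.041],[-0.0082, -0.0, -0.0]]
[[-0.0, -0.027, -0.04],[-0.0082, -0.0, -0.0]]
[[0.0, -0.028, -0.039],[-0.0082, 0.0, -0.0]]
[[0.0, -0.029, -0.038],[-0.0082, 0.0, 0.0]]
[[-0.0, -0.03, -0.038],[-0.0082, -0.0, 0.0]]
[[0.0, -0.031, -0.037],[-0.0082, -0.0, 0.0]]
[[0.0, -0.032, -0.036],[-0.0082, 0.0, -0.0]]
[[-0.0, -0.033, -0.035],[-0.0082, -0.0, -0.0]]
[[0.0, -0.034, -0.034],[-0.0082, 0.0, -0.0]]
[[-0.0, -0.035, -0.033],[-0.0082, -0.0, -0.0]]
[[-0.0, -0.036, -0.032],[-0.0082, 0.0, -0.0]]
[[-0.0, -0.037, -0.031],[-0.0082, -0.0, 0.0]]
[[-0.0, -0.037, -0.03],[-0.0082, 0.0, -0.0]]
[[0.0, -0.038, -0.029],[-0.0082, -0.0, 0.0]]
[[0.0, -0.039, -0.028],[-0.0082, 0.0, -0.0]]
[[-0.0, -0.04, -0.027],[-0.0082, 0.0, 0.0]]
[[0.0, -0.04, -0.026],[-0.0082, 0.0, -0.0]]
[[-0.0, -0.041, -0.025],[-0.0082, 0.0, 0.0]]
[[-0.0, -0.042, -0.024],[-0.0082, -0.0, -0.0]]
[[0.0, -0.042, -0.023],[-0.0082, -0.0, -0.0]]
[[0.0, -0.043, -0.022],[-0.0082, 0.0, 0.0]]
[[0.0, -0.043, -0.021],[-0.0082, 0.0, 0.0]]
[[0.0, -0.044, -0.02],[-0.0082, -0.0, 0.0]]
[[-0.0, -0.044, -0.019],[-0.0082, 0.0, -0.0]]
[[0.0, -0.045, -0.018],[-0.0082, 0.0, 0.0]]
```

>>> apply_moves(steps=[[[0,-0.019,-0.045],[-0.008,0,0],0],[[0,-0.02,-0.044],[-0.008,0,0],0],[[0,-0.021,-0.044],[-0.008,0,0],0],[[0,-0.022,-0.043],[-0.008,0,0],0],[[0,-0.023,-0.042],[-0.008,0,0],0],[[0,-0.024,-0.042],[-0.008,0,0],0],[[0,-0.025,-0.041],[-0.008,0,0],0],[[0,-0.026,-0.041],[-0.008,0,0],0]])

```text
clock: 6.15
eef_pos: [0.5433, -0.0447, 0.2516]
tool_rot: [0.008, 0.956, 0.089, 0.279]
ft_force: [3.9, 3.4, -2.4]
grip_width: 0.0079
grasp_force: 58.2
```

Run:
```python
from h import *
st(); print((act(.4125,.206)[0]-O)@F)
th=np.linspace(.4125,1.65,25)[1:]
seq([act(t,.5*t) for t in th][:2])
```

```text
t 6.15 uvw [ 0.0109 -0.025   0.1308] rv(tool) [-0.207 -0.002  0.002] F [ 1.8  3.7 -4. ] grip 0.00785242866182127 58.21652591228485 j [-0.23 -0.02 -0.45  0.61  0.29 -0.14]
[ 0.011      -0.02468636  0.13023769]
[[-0.001, -0.027, -0.037],[-0.008, 0.0006, -0.0007]]
[[0.0, -0.028, -0.039],[-0.0082, 0.0, -0.0]]
```

Tracking well; continue.

>>> apply_moves(steps=[[[0,-0.027,-0.04],[-0.008,0,0],0],[[0,-0.028,-0.039],[-0.008,0,0],0],[[0,-0.029,-0.038],[-0.008,0,0],0],[[0,-0.03,-0.038],[-0.008,0,0],0],[[0,-0.031,-0.037],[-0.008,0,0],0],[[0,-0.032,-0.036],[-0.008,0,0],0],[[0,-0.033,-0.035],[-0.008,0,0],0],[[0,-0.034,-0.034],[-0.008,0,0],0]])

```text
clock: 6.82
eef_pos: [0.516, -0.1072, 0.2878]
tool_rot: [-0.019, 0.942, 0.184, 0.279]
ft_force: [5.9, 3.4, -3.2]
grip_width: 0.0081
grasp_force: 58.2
```

Run:
```python
from h import *
st(); print((act(.825,.4125)[0]-O)@F)
th=np.linspace(.825,1.65,17)[1:]
seq([act(t,.5*t) for t in th][:2])
```

```text
t 6.8167 uvw [ 0.0109 -0.0893  0.1735] rv(tool) [-0.406 -0.003  0.002] F [ 3.1  3.9 -5.7] grip 0.008099663443677588 58.18051278591156 j [-0.52  0.04 -0.31  0.88  0.6  -0.45]
[ 0.011      -0.08865345  0.1724347 ]
[[-0.001, -0.034, -0.027],[-0.0103, 0.001, -0.0006]]
[[-0.0, -0.036, -0.032],[-0.0082, 0.0, -0.0]]
```

>>> apply_moves(steps=[[[0,-0.035,-0.033],[-0.008,0,0],0],[[0,-0.036,-0.032],[-0.009,0,0],0],[[0,-0.037,-0.031],[-0.008,0,0],0],[[0,-0.037,-0.03],[-0.009,0,0],0],[[0,-0.038,-0.029],[-0.008,0,0],0],[[0,-0.039,-0.028],[-0.008,0,0],0],[[0,-0.04,-0.027],[-0.008,0,0],0],[[0,-0.04,-0.026],[-0.008,0,0],0]])

```text
clock: 7.48
eef_pos: [0.5034, -0.1817, 0.2991]
tool_rot: [-0.048, 0.918, 0.28, 0.276]
ft_force: [2.1, 4.5, 1.8]
grip_width: 0.008
grasp_force: 58.3
```

>>> apply_moves(steps=[[[0,-0.041,-0.025],[-0.008,0,0],0],[[0,-0.042,-0.024],[-0.008,0,0],0],[[0,-0.042,-0.023],[-0.008,0,0],0],[[0,-0.043,-0.022],[-0.008,0,0],0],[[0,-0.043,-0.021],[-0.008,0,0],0],[[0,-0.044,-0.02],[-0.008,0,0],0],[[0,-0.044,-0.019],[-0.008,0,0],0],[[0,-0.045,-0.018],[-0.008,0,0],0]])

```text
clock: 8.15
eef_pos: [0.5074, -0.2573, 0.2838]
tool_rot: [-0.075, 0.886, 0.37, 0.27]
ft_force: [3.2, 4.0, 2.5]
grip_width: 0.0077
grasp_force: 58.3
```

Run:
```python
from h import *
st(); print((act(1.65,.825)[0]-O)@F)
im,d=shot('side','side2');im2,d2=shot('top','top2')
a=cv2.resize(im[60:260,150:350],(400,400),interpolation=2);b=cv2.resize(im2[90:290,170:370],(400,400),interpolation=2)
cv2.imwrite('pics/c3.png',np.hstack([a,b])[...,::-1])
```

```text
t 8.15 uvw [ 0.011  -0.2397  0.1687] rv(tool) [-0.812 -0.004  0.003] F [3.8 4.2 0.5] grip 0.007681030892596151 58.27972948551178 j [-0.87  0.57  0.25  1.67  0.88 -1.24]
[ 0.011      -0.23827929  0.16682066]
```

View pics/c3.png

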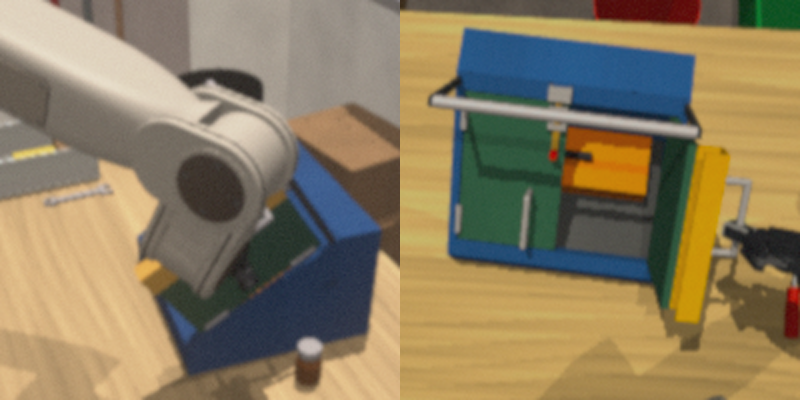

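Both views show the right door past square (yellow channel at (705,230) in the crop, arm on its bar) and the red knob now uncovered at crop (554,155). Release partly (channel gap) and back off.

>>> apply_moves(steps=[[[0,0,0],[0,0,0],0.25],[[0,0,0],[0,0,0],0.25],[[0,0,0],[0,0,0],0.25],[[0,0,-0.04],[0,0,0],0.25],[[0,0,-0.08],[0,0,0],0.25],[[0,0,-0.08],[0,0,0],0.25],[[0,0,-0.1],[0,0,0],0.25],[[0,0,-0.1],[0,0,0],0.25]])

```text
clock: 8.92
eef_pos: [0.4724, -0.3126, 0.329]
tool_rot: [-0.075, 0.887, 0.37, 0.268]
ft_force: [0.5, -0.4, -0.4]
grip_width: 0.0216
grasp_force: 0.0
```

Run:
```python
from h import *
st()
z=np.load('pics/top2.npz'); im,d=z['im'],z['d']; P=cloud('top',d); Q=(P-O)@F
hsv=cv2.cvtColor(im,cv2.COLOR_RGB2HSV)
m=((hsv[...,0]<8)|(hsv[...,0]>172))&(hsv[...,1]>130)&(d>0)&(abs(Q[...,1])<.06)&(abs(Q[...,0])<.1)&(Q[...,2]>0)
print(np.argwhere(m)[:,::-1].mean(0),Q[m].round(4))
im2,d2=shot('top','top3'); Q=(cloud('top',d2)-O)@F; hs=cv2.cvtColor(im2,cv2.COLOR_RGB2HSV).astype(int)
m=(hs[...,0]>15)&(hs[...,0]<32)&(hs[...,1]>150)&(Q[...,2]>.08)&(abs(Q[...,0])<.15)&(abs(Q[...,1])<.3)
print('yellow',m.sum(),Q[m].min(0),Q[m].max(0),np.median(Q[m],0))
m=(hs[...,0]>50)&(hs[...,0]<95)&(hs[...,1]>60)&(Q[...,2]>.03)&(Q[...,2]<.2)&(Q[...,1]<-.1)&(abs(Q[...,0])<.13)
c,n,k=plane(Q[m]); print(m.sum(),c,n)
```

```text
t 8.9167 uvw [ 0.0089 -0.2974  0.2233] rv(tool) [-0.811  0.     0.003] F [ 0.2 -0.3 -0.7] grip 0.021590917424974366 0.0 j [-0.97  0.62  0.44  1.92  0.83 -1.37]
[246.375 167.25 ] [[0.0514 0.0239 0.0226]
 [0.049  0.0263 0.0267]
 [0.0496 0.0233 0.0275]
 [0.0504 0.0202 0.0291]
 [0.048  0.0178 0.0187]
 [0.0464 0.0259 0.0285]
 [0.0468 0.0229 0.0285]
 [0.0474 0.0199 0.0292]
 [0.0482 0.0168 0.0306]
 [0.0454 0.0251 0.0359]
 [0.0441 0.0225 0.0299]
 [0.0442 0.0196 0.0288]
 [0.0439 0.0168 0.0263]
 [0.041  0.0251 0.0311]
 [0.0403 0.0224 0.0272]
 [0.0407 0.0194 0.0273]]
yellow 1452 [-0.11779598 -0.20690369  0.15068015] [ 0.11883189 -0.16810983  0.19646568] [ 0.01069933 -0.1854004   0.19033323]
959 [ 0.00358822 -0.15493531  0.11468319] [-6.61747361e-04  9.92978260e-01  1.18295130e-01]
```

```bash
cat >> h.py <<'E'
def interp(wps):
    # wps: list of ((u,v,w),a,b,n) ; start = current pose
    o=bot.get_obs(); q0=(o['eef_pos']-O)@F; R0=R.from_quat(o['tool_rot']); ps=[]
    for q,a,b,n in wps:
        q=np.array(q); rv=(R0.inv()*tool(a,b)).as_rotvec()
        print('mm/row',1e3*np.linalg.norm(q-q0)/n,'deg/row',np.degrees(np.linalg.norm(rv))/n)
        ps+=[(W(*(q0+(q-q0)*i/n)),R0*R.from_rotvec(rv*i/n)) for i in range(1,n+1)]; q0,R0=q,tool(a,b)
    seq(ps)
E
python3 - <<'E'
from h import *
interp([((-.02,-.28,.30),.5,-.1,5),((0,-.12,.3),.1,-.25,6),((.045,.019,.15),0,-.25,9),((.045,.019,.10),0,-.25,4)])
E
```

```text
mm/row 16.54268816449275 deg/row 3.691247650517974
mm/row 26.874192494328508 deg/row 4.076096696380442
mm/row 23.26604053068138 deg/row 0.6366197723675815
mm/row 12.499999999999996 deg/row 0.0
[[0.029, 0.068, -0.037],[0.0195, -0.0061, -0.0012]]
[[0.028, 0.066, -0.042],[0.0195, -0.0061, -0.0012]]
[[0.027, 0.063, -0.046],[0.0195, -0.0061, -0.0012]]
[[0.026, 0.06, -0.051],[0.0195, -0.0061, -0.0012]]
[[0.025, 0.057, -0.055],[0.0195, -0.0061, -0.0012]]
[[-0.01, 0.117, 0.065],[0.0209, -0.0079, -0.0037]]
[[-0.01, 0.121, 0.058],[0.0209, -0.0079, -0.0037]]
[[-0.01, 0.124, 0.05],[0.0209, -0.0079, -0.0037]]
[[-0.01, 0.127, 0.042],[0.0209, -0.0079, -0.0037]]
[[-0.011, 0.13, 0.034],[0.0209, -0.0079, -0.0037]]
[[-0.012, 0.131, 0.025],[0.0209, -0.0079, -0.0037]]
[[-0.002, 0.069, 0.094],[0.0034, 0.0, -0.0009]]
[[-0.002, 0.07, 0.093],[0.0034, 0.0, -0.0009]]
[[-0.002, 0.071, 0.092],[0.0034, 0.0, -0.0009]]
[[-0.002, 0.071, 0.092],[0.0034, -0.0, -0.0009]]
[[-0.003, 0.072, 0.091],[0.0034, -0.0, -0.0009]]
[[-0.003, 0.073, 0.09],[0.0034, 0.0, -0.0009]]
[[-0.003, 0.074, 0.089],[0.0034, -0.0, -0.0009]]
[[-0.003, 0.075, 0.089],[0.0034, -0.0, -0.0009]]
[[-0.003, 0.076, 0.088],[0.0034, -0.0, -0.0009]]
[[0.015, 0.0, 0.061],[-0.0, 0.0, 0.0]]
[[0.015, 0.0, 0.061],[0.0, 0.0, 0.0]]
[[0.015, 0.0, 0.061],[0.0, 0.0, 0.0]]
[[0.015, -0.0, 0.061],[0.0, 0.0, 0.0]]
```

>>> apply_moves(steps=[[[0.029,0.068,-0.037],[0.02,-0.006,-0.001],0.5],[[0.028,0.066,-0.042],[0.02,-0.006,-0.001],0.5],[[0.027,0.063,-0.046],[0.02,-0.006,-0.001],0.5],[[0.026,0.06,-0.051],[0.019,-0.006,-0.001],0.5],[[0.025,0.057,-0.055],[0.019,-0.006,-0.001],0.5],[[-0.01,0.117,0.065],[0.021,-0.008,-0.004],0.5],[[-0.01,0.121,0.058],[0.021,-0.008,-0.004],0.5],[[-0.01,0.124,0.05],[0.021,-0.008,-0.004],0.5]])

```text
clock: 9.63
eef_pos: [0.4241, -0.2082, 0.3824]
tool_rot: [0.003, 0.923, 0.131, 0.361]
ft_force: [0.6, 0.0, 0.1]
grip_width: 0.0428
grasp_force: 0.0
```

Run:
```python
from h import *
st()
interp([((0,-.12,.3),.1,-.25,5),((.045,.019,.16),0,-.25,9),((.045,.019,.12),0,-.25,2)])
```

```text
t 9.6333 uvw [-0.0101 -0.1969  0.2983] rv(tool) [-0.297 -0.175  0.019] F [ 0.6  0.1 -0.2] grip 0.042810083579146 0.0 j [-0.87 -0.12 -0.27  1.09  0.73 -0.74]
mm/row 15.50873168208454 deg/row 2.4089884173716416
mm/row 22.483464431432854 deg/row 0.6366197723675815
mm/row 20.000000000000004 deg/row 0.0
[[-0.007, 0.074, 0.022],[0.0123, -0.0047, -0.0022]]
[[-0.007, 0.075, 0.02],[0.0123, -0.0047, -0.0022]]
[[-0.007, 0.075, 0.017],[0.0123, -0.0047, -0.0022]]
[[-0.008, 0.076, 0.014],[0.0123, -0.0047, -0.0022]]
[[-0.008, 0.076, 0.011],[0.0123, -0.0047, -0.0022]]
[[-0.003, 0.069, 0.089],[0.0034, -0.0, -0.0009]]
[[-0.003, 0.07, 0.088],[0.0034, 0.0, -0.0009]]
[[-0.004, 0.071, 0.087],[0.0034, 0.0, -0.0009]]
[[-0.004, 0.072, 0.086],[0.0034, -0.0, -0.0009]]
[[-0.004, 0.073, 0.086],[0.0034, -0.0, -0.0009]]
[[-0.004, 0.074, 0.085],[0.0034, 0.0, -0.0009]]
[[-0.004, 0.075, 0.084],[0.0034, -0.0, -0.0009]]
[[-0.005, 0.075, 0.083],[0.0034, -0.0, -0.0009]]
[[-0.005, 0.076, 0.082],[0.0034, -0.0, -0.0009]]
[[0.025, 0.0, 0.097],[-0.0, 0.0, 0.0]]
[[0.025, -0.0, 0.097],[0.0, 0.0, 0.0]]
```

>>> apply_moves(steps=[[[-0.007,0.074,0.022],[0.012,-0.005,-0.002],0.5],[[-0.007,0.075,0.02],[0.012,-0.005,-0.002],0.5],[[-0.007,0.075,0.017],[0.012,-0.005,-0.002],0.5],[[-0.008,0.076,0.014],[0.012,-0.005,-0.002],0.5],[[-0.008,0.076,0.011],[0.012,-0.005,-0.002],0.5],[[-0.003,0.069,0.089],[0.003,0,-0.001],0.5],[[-0.003,0.07,0.088],[0.003,0,-0.001],0.5],[[-0.004,0.071,0.087],[0.004,0,-0.001],0.5]])

```text
clock: 10.3
eef_pos: [0.4779, -0.0875, 0.3583]
tool_rot: [0.028, 0.917, 0.023, 0.397]
ft_force: [0.5, -0.4, 0.0]
grip_width: 0.0428
grasp_force: 0.0
```

>>> apply_moves(steps=[[[-0.004,0.072,0.086],[0.003,0,-0.001],0.5],[[-0.004,0.073,0.086],[0.003,0,-0.001],0.5],[[-0.004,0.074,0.085],[0.003,0,-0.001],0.5],[[-0.004,0.075,0.084],[0.003,0,-0.001],0.5],[[-0.005,0.075,0.083],[0.004,0,-0.001],0.5],[[-0.005,0.076,0.082],[0.003,0,-0.001],0.5],[[0.025,0,0.097],[0,0,0],0.5],[[0.025,0,0.097],[0,0,0],0.5]])

```text
clock: 10.97
eef_pos: [0.5809, 0.0004, 0.2622]
tool_rot: [0.03, 0.918, -0.007, 0.396]
ft_force: [0.2, -0.2, -0.2]
grip_width: 0.0425
grasp_force: 0.0
```

Run:
```python
from h import *
st()
im,d=shot('side','side4'); Q=(cloud('side',d)-O)@F
hsv=cv2.cvtColor(im,cv2.COLOR_RGB2HSV)
m=((hsv[...,0]<8)|(hsv[...,0]>172))&(hsv[...,1]>120)&(d>0)&(abs(Q[...,1])<.06)&(abs(Q[...,0])<.1)&(abs(Q[...,2])<.06)
print(m.sum(),np.median(Q[m],0),Q[m].min(0),Q[m].max(0))
cv2.imwrite('pics/c4.png',cv2.resize(im[60:260,150:400,::-1],None,fx=3,fy=3,interpolation=cv2.INTER_CUBIC))
interp([((.045,.019,.031),0,-.25,6)])
```

```text
t 10.9667 uvw [0.0454 0.0228 0.1217] rv(tool) [-0.018 -0.253 -0.004] F [ 0.  -0.1 -0.3] grip 0.04249470726256141 0.0 j [ 0.03 -0.07 -0.64  0.19 -0.06  0.07]
  return _methods._mean(a, axis=axis, dtype=dtype,
  ret = um.true_divide(
Traceback (most recent call last):
ValueError: zero-size array to reduction operation minimum which has no identity
```

Run:
```python
from h import *
im=np.load('pics/side4.npz')['im']
cv2.imwrite('pics/c4.png',cv2.resize(im[60:260,150:400,::-1],None,fx=3,fy=3,interpolation=cv2.INTER_CUBIC))
interp([((.045,.019,.031),0,-.25,6)])
```

```text
mm/row 14.515033244569118 deg/row 0.1673728749686534
[[0.015, -0.004, 0.071],[0.0009, -0.0002, 0.0001]]
[[0.015, -0.004, 0.071],[0.0009, -0.0002, 0.0001]]
[[0.015, -0.003, 0.071],[0.0009, -0.0002, 0.0001]]
[[0.015, -0.003, 0.071],[0.0009, -0.0002, 0.0001]]
[[0.015, -0.003, 0.071],[0.0009, -0.0002, 0.0001]]
[[0.016, -0.003, 0.071],[0.0009, -0.0002, 0.0001]]
```

View pics/c4.png

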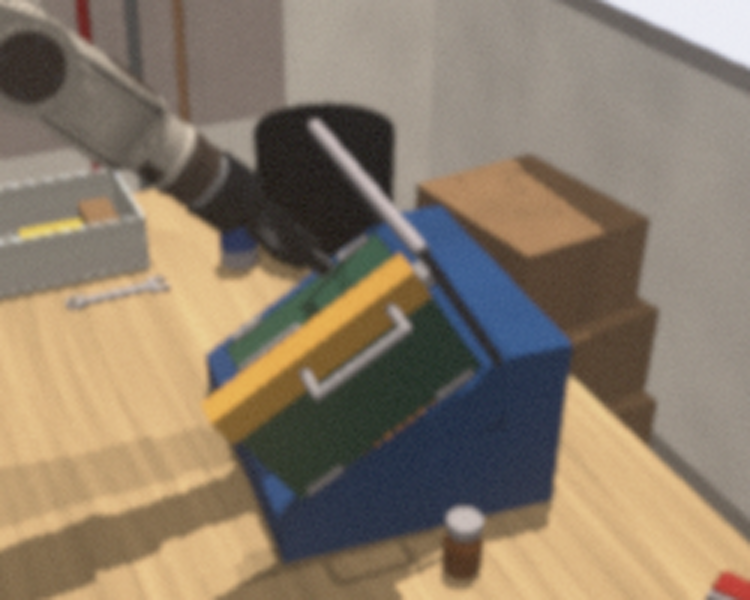

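The right door (bar at (360,350)) stands open, jar untouched at (463,545), gripper at (320,255) below and clear of the lamp. Descend over the knob and close.

>>> apply_moves(steps=[[[0.015,-0.004,0.071],[0.001,0,0],0.5],[[0.015,-0.004,0.071],[0.001,0,0],0.5],[[0.015,-0.003,0.071],[0.001,0,0],0.5],[[0.015,-0.003,0.071],[0.001,0,0],0.5],[[0.015,-0.003,0.071],[0.001,0,0],0.5],[[0.015,-0.003,0.071],[0.001,0,0],0.5],[[0,0,0],[0,0,0],0.5],[[0,0,0],[0,0,0],0.3]])

```text
clock: 11.68
eef_pos: [0.6288, -0.0085, 0.1898]
tool_rot: [0.035, 0.918, -0.016, 0.394]
ft_force: [-0.1, 0.2, -0.3]
grip_width: 0.032
grasp_force: 0.0
```

>>> apply_moves(steps=[[[0,0,0],[0,0,0],0],[[0,0,0],[0,0,0],0],[[0,0,0],[0,0,0],0],[[0,0,0],[0,0,0],0],[[0,0,0],[0,0,0],0],[[0,0,0],[0,0,0],0],[[0,0,0],[0,0,0],0],[[0,0,0],[0,0,0],0]])

```text
clock: 12.35
eef_pos: [0.6294, -0.0059, 0.1915]
tool_rot: [0.033, 0.918, -0.013, 0.395]
ft_force: [0.2, 6.6, -0.6]
grip_width: 0.0098
grasp_force: 58.5
```

Run:
```python
from h import *
st()
interp([((.013,.019,.031),0,-.25,8)])
```

```text
t 12.35 uvw [0.0492 0.0202 0.0359] rv(tool) [-0.003 -0.253 -0.002] F [-0.6  6.6 -0.3] grip 0.00982025347379338 58.50373327732086 j [ 0.02  0.13 -0.65 -0.03 -0.07  0.06]
mm/row 4.572545709501752 deg/row 0.031525190643686696
[[0.023, -0.001, -0.003],[0.0001, 0.0001, 0.0]]
[[0.023, -0.001, -0.003],[0.0001, 0.0001, 0.0]]
[[0.023, -0.001, -0.003],[0.0001, 0.0001, 0.0]]
[[0.023, -0.001, -0.003],[0.0001, 0.0001, 0.0]]
[[0.023, -0.001, -0.003],[0.0001, 0.0001, 0.0]]
[[0.023, -0.001, -0.003],[0.0001, 0.0001, 0.0]]
[[0.023, -0.001, -0.003],[0.0001, 0.0001, 0.0]]
[[0.023, -0.001, -0.003],[0.0001, 0.0001, 0.0]]
```

>>> apply_moves(steps=[[[0.02,0,-0.005],[0,0,0],0],[[0.02,0,-0.005],[0,0,0],0],[[0.02,0,-0.005],[0,0,0],0],[[0.02,0,-0.005],[0,0,0],0],[[0.02,0,-0.005],[0,0,0],0],[[0.02,0,-0.005],[0,0,0],0],[[0.02,0,-0.005],[0,0,0],0],[[0.01,0,-0.003],[0,0,0],0]])

```text
clock: 13.02
eef_pos: [0.6045, -0.004, 0.1762]
tool_rot: [0.033, 0.917, -0.013, 0.396]
ft_force: [4.9, 5.9, -2.8]
grip_width: 0.0096
grasp_force: 58.6
```

Run:
```python
from h import *
st()
```

```text
t 13.0167 uvw [0.0199 0.0202 0.0361] rv(tool) [-0.003 -0.256 -0.001] F [ 2.3  6.3 -4.8] grip 0.00958756258650393 58.6102831363678 j [ 0.03  0.12 -0.73 -0.09 -0.07  0.07]
```

>>> apply_moves(steps=[[[0.01,0,-0.003],[0,0,0],0],[[0.01,0,-0.003],[0,0,0],0],[[0,0,0],[0,0,0],0],[[0,0,0],[0,0,0],0],[[0,0,0],[0,0,0],0],[[0,0,0],[0,0,0],0],[[0,0,0],[0,0,0],0],[[0,0,0],[0,0,0],0]])

```text
clock: 13.68
eef_pos: [0.6034, -0.0037, 0.1767]
tool_rot: [0.033, 0.916, -0.013, 0.399]
ft_force: [7.8, 5.9, -0.4]
grip_width: 0.0099
grasp_force: 58.6
```

Run:
```python
from h import *
st()
```

```text
t 13.6833 uvw [0.0193 0.0204 0.0372] rv(tool) [-0.003 -0.261 -0.001] F [ 6.   6.5 -4.2] grip 0.00986703529366548 58.62653732299805 j [ 0.03  0.12 -0.74 -0.1  -0.07  0.07]
```

>>> apply_moves(steps=[[[0,0,0],[0,0,0],0.4],[[0,0,0],[0,0,0],0.5],[[0,0,0],[0,0,0],0.5],[[0,0,0],[0,0,0],0.5],[[-0.005,0,-0.04],[0,0,0],0.5],[[-0.005,0,-0.06],[0,0,0],0.5],[[0,0,-0.1],[0,0,0],0.5],[[0,0,-0.1],[0,0,0],0.5]])

```text
clock: 14.35
eef_pos: [0.5568, -0.0033, 0.2145]
tool_rot: [0.035, 0.918, -0.016, 0.394]
ft_force: [-0.1, -0.3, 0.5]
grip_width: 0.0429
grasp_force: 0.0
```

Run:
```python
from h import *
st()
interp([((-.07,.05,.12),0,-.15,5),((-.07,.05,.08),0,0,3)])
```

```text
t 14.35 uvw [-0.0001  0.0173  0.0939] rv(tool) [ 0.004 -0.25   0.001] F [ 0.2 -0.3  0.5] grip 0.042906188553240014 0.0 j [ 0.04 -0.05 -0.76  0.05 -0.09  0.08]
mm/row 16.29038089186103 deg/row 1.1478502209803738
mm/row 13.33333333333333 deg/row 2.864788975654117
[[0.061, 0.032, -0.043],[-0.0002, 0.0064, -0.0]]
[[0.062, 0.033, -0.041],[-0.0002, 0.0064, -0.0]]
[[0.063, 0.033, -0.04],[-0.0002, 0.0064, -0.0]]
[[0.064, 0.033, -0.039],[-0.0002, 0.0064, -0.0]]
[[0.064, 0.033, -0.038],[-0.0002, 0.0064, -0.0]]
[[0.01, 0.0, 0.066],[0.0, 0.0159, 0.0]]
[[0.007, -0.0, 0.066],[0.0, 0.0159, -0.0]]
[[0.003, 0.0, 0.067],[-0.0, 0.0159, -0.0]]
```

>>> apply_moves(steps=[[[0.061,0.032,-0.043],[0,0.006,0],0.5],[[0.062,0.033,-0.041],[0,0.006,0],0.5],[[0.063,0.033,-0.04],[0,0.007,0],0.5],[[0.064,0.033,-0.039],[0,0.006,0],0.5],[[0.064,0.033,-0.038],[0,0.007,0],0.5],[[0.01,0,0.066],[0,0.016,0],0.5],[[0.007,0,0.066],[0,0.016,0],0.5],[[0.003,0,0.067],[0,0.016,0],0.5]])

```text
clock: 15.02
eef_pos: [0.5085, 0.0337, 0.1661]
tool_rot: [0.036, 0.96, -0.011, 0.276]
ft_force: [0.6, 0.5, -0.8]
grip_width: 0.0426
grasp_force: 0.0
```

Run:
```python
from h import *
st()
im,d=shot('top','top5'); Q=(cloud('top',d)-O)@F
hsv=cv2.cvtColor(im,cv2.COLOR_RGB2HSV)
m=((hsv[...,0]<8)|(hsv[...,0]>172))&(hsv[...,1]>120)&(d>0)&(abs(Q[...,1])<.06)&(abs(Q[...,0])<.1)&(abs(Q[...,2])<.06)
print(m.sum(),np.median(Q[m],0))
cv2.imwrite('pics/c5.png',cv2.resize(im[90:290,170:400,::-1],None,fx=3,fy=3,interpolation=cv2.INTER_CUBIC))
interp([((-.07,.05,.032),0,0,4)])
```

```text
t 15.0167 uvw [-0.069   0.0506  0.0799] rv(tool) [0.003 0.    0.001] F [ 0.   0.5 -1. ] grip 0.04258158972035392 0.0 j [ 0.13 -0.01 -0.68  0.34 -0.11  0.17]
15 [0.01627706 0.02278527 0.03078216]
mm/row 11.577277487994198 deg/row 0.056035552071749206
[[0.003, -0.001, 0.058],[-0.0003, -0.0002, -0.0001]]
[[0.003, -0.001, 0.058],[-0.0003, -0.0002, -0.0001]]
[[0.003, -0.001, 0.058],[-0.0003, -0.0002, -0.0001]]
[[0.003, -0.001, 0.058],[-0.0003, -0.0002, -0.0001]]
```

View pics/c5.png

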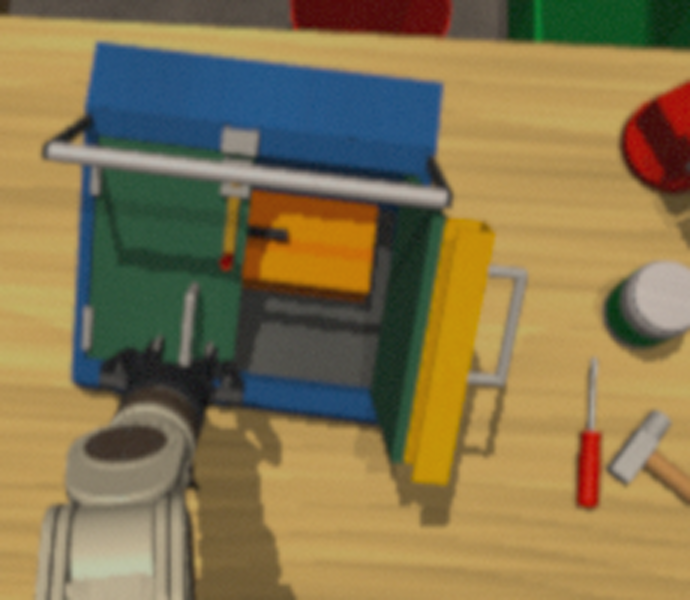

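The knob has moved down-slope about 30 mm (now at (228,262)); the left bar (190,325) lies between the fingers (155 and 213). Descend and grip.

>>> apply_moves(steps=[[[0.003,-0.001,0.058],[0,0,0],0.5],[[0.003,-0.001,0.058],[0,0,0],0.5],[[0.003,-0.001,0.058],[0,0,0],0.5],[[0.003,-0.001,0.058],[0,0,0],0.5],[[0,0,0],[0,0,0],0.5],[[0,0,0],[0,0,0],0],[[0,0,0],[0,0,0],0],[[0,0,0],[0,0,0],0]])

```text
clock: 15.73
eef_pos: [0.5314, 0.0339, 0.1257]
tool_rot: [0.035, 0.96, -0.008, 0.277]
ft_force: [1.0, 3.7, -2.9]
grip_width: 0.0082
grasp_force: 59.3
```

>>> apply_moves(steps=[[[0,0,0],[0,0,0],0],[[0,0,0],[0,0,0],0],[[0,0,0],[0,0,0],0],[[0,0,0],[0,0,0],0],[[0,0,0],[0,0,0],0],[[0,0,0],[0,0,0],0],[[0,0,0],[0,0,0],0],[[0,0,0],[0,0,0],0]])

```text
clock: 16.4
eef_pos: [0.5315, 0.0338, 0.1258]
tool_rot: [0.035, 0.96, -0.008, 0.277]
ft_force: [1.4, 7.8, -2.9]
grip_width: 0.0078
grasp_force: 58.3
```

```bash
cat >> h.py <<'E'
def pas(th,a,u=-.07,ah=.003):
    c,s=np.cos(th),np.sin(th)
    T=tool(a); return W(u,.159-.110*c+.035*s,.110*s+.035*c)+T.as_matrix()[:,2]*ah,T
E
python3 - <<'E'
from h import *
st()
th=np.linspace(0,1.68,25)[1:]
seq([pas(t,-.5*t) for t in th])
E
```

```text
t 16.4 uvw [-0.071   0.0525  0.0336] rv(tool) [-0.004 -0.001 -0.001] F [-0.8  7.9 -2.9] grip 0.007821374247427265 58.33798348903656 j [ 0.12  0.1  -0.7   0.21 -0.1   0.16]
[[-0.005, -0.004, -0.03],[0.0124, 0.0004, 0.0003]]
[[0.0, 0.014, -0.038],[0.0111, -0.0, 0.0]]
[[-0.0, 0.016, -0.037],[0.0111, 0.0, -0.0]]
[[0.0, 0.017, -0.036],[0.0111, -0.0, -0.0]]
[[-0.0, 0.018, -0.036],[0.0111, 0.0, -0.0]]
[[0.0, 0.019, -0.035],[0.0111, -0.0, -0.0]]
[[0.0, 0.021, -0.034],[0.0111, -0.0, 0.0]]
[[-0.0, 0.022, -0.034],[0.0111, -0.0, 0.0]]
[[-0.0, 0.023, -0.033],[0.0111, -0.0, 0.0]]
[[0.0, 0.024, -0.032],[0.0111, 0.0, -0.0]]
[[0.0, 0.025, -0.031],[0.0111, -0.0, -0.0]]
[[-0.0, 0.026, -0.03],[0.0111, 0.0, 0.0]]
[[0.0, 0.027, -0.029],[0.0111, -0.0, 0.0]]
[[-0.0, 0.028, -0.028],[0.0111, 0.0, 0.0]]
[[0.0, 0.029, -0.027],[0.0111, -0.0, 0.0]]
[[0.0, 0.03, -0.026],[0.0111, 0.0, 0.0]]
[[0.0, 0.031, -0.025],[0.0111, -0.0, -0.0]]
[[-0.0, 0.032, -0.024],[0.0111, 0.0, 0.0]]
[[0.0, 0.033, -0.023],[0.0111, 0.0, -0.0]]
[[-0.0, 0.034, -0.022],[0.0111, 0.0, 0.0]]
[[0.0, 0.034, -0.02],[0.0111, 0.0, -0.0]]
[[-0.0, 0.035, -0.019],[0.0111, 0.0, 0.0]]
[[0.0, 0.036, -0.018],[0.0111, 0.0, 0.0]]
[[-0.0, 0.036, -0.017],[0.0111, -0.0, 0.0]]
```

>>> apply_moves(steps=[[[0,0.014,-0.038],[0.011,0,0],0],[[0,0.014,-0.038],[0.011,0,0],0],[[0,0.016,-0.037],[0.011,0,0],0],[[0,0.017,-0.036],[0.011,0,0],0],[[0,0.018,-0.036],[0.011,0,0],0],[[0,0.019,-0.035],[0.011,0,0],0],[[0,0.021,-0.034],[0.011,0,0],0],[[0,0.022,-0.034],[0.011,0,0],0]])

```text
clock: 17.07
eef_pos: [0.506, 0.0695, 0.1704]
tool_rot: [0.074, 0.95, -0.143, 0.269]
ft_force: [8.1, 2.2, -11.1]
grip_width: 0.008
grasp_force: 58.2
```

```bash
sed -i 's/W(u,.159-/W(u,.1625-/' h.py
python3 - <<'E'
from h import *
st(); print((pas(.56,-.28)[0]-O)@F)
E
```

```text
t 17.0667 uvw [-0.071   0.0861  0.0863] rv(tool) [ 0.277 -0.001  0.001] F [  0.8   2.8 -13.7] grip 0.008015823283873968 58.17046344280243 j [ 0.41  0.1  -0.57  0.53 -0.5   0.47]
[-0.07        0.08706439  0.08520124]
```

>>> apply_moves(steps=[[[0,0.023,-0.032],[0.011,0,0],0],[[0,0.024,-0.031],[0.011,0,0],0],[[0,0.025,-0.03],[0.011,0,0],0],[[0,0.026,-0.03],[0.011,0,0],0],[[0,0.027,-0.029],[0.011,0,0],0],[[0,0.028,-0.028],[0.011,0,0],0],[[0,0.029,-0.027],[0.011,0,0],0],[[0,0.03,-0.026],[0.011,0,0],0]])

```text
clock: 17.73
eef_pos: [0.4956, 0.1236, 0.1932]
tool_rot: [0.111, 0.92, -0.276, 0.256]
ft_force: [-1.6, -6.1, 1.2]
grip_width: 0.0077
grasp_force: 58.5
```

Run:
```python
from h import *
st(); print((pas(1.12,-.56)[0]-O)@F)
th=np.linspace(1.12,1.68,9)[1:]
seq([pas(t,-.5*t) for t in th])
```

```text
t 17.7333 uvw [-0.0711  0.1393  0.1133] rv(tool) [ 0.562 -0.001  0.   ] F [-0.4 -6.2  1.6] grip 0.007713121801385778 58.453765511512756 j [ 0.65  0.3  -0.29  1.   -0.77  0.89]
[-0.07        0.14448489  0.11171817]
[[-0.005, 0.057, -0.032],[0.0106, 0.0004, -0.0002]]
[[-0.0, 0.032, -0.024],[0.0111, 0.0, 0.0]]
[[0.0, 0.033, -0.023],[0.0111, 0.0, 0.0]]
[[-0.0, 0.034, -0.022],[0.0111, -0.0, 0.0]]
[[0.0, 0.034, -0.02],[0.0111, 0.0, -0.0]]
[[-0.0, 0.035, -0.019],[0.0111, 0.0, 0.0]]
[[0.0, 0.036, -0.018],[0.0111, 0.0, 0.0]]
[[-0.0, 0.036, -0.017],[0.0111, -0.0, 0.0]]
```

>>> apply_moves(steps=[[[0,0.045,-0.026],[0.011,0,0],0],[[0,0.032,-0.024],[0.011,0,0],0],[[0,0.033,-0.023],[0.011,0,0],0],[[0,0.034,-0.022],[0.011,0,0],0],[[0,0.034,-0.02],[0.011,0,0],0],[[0,0.035,-0.019],[0.011,0,0],0],[[0,0.036,-0.018],[0.011,0,0],0],[[0,0.036,-0.017],[0.011,0,0],0]])

```text
clock: 18.4
eef_pos: [0.5035, 0.1899, 0.1887]
tool_rot: [0.143, 0.874, -0.399, 0.237]
ft_force: [-20.3, 7.3, 21.4]
grip_width: 0.0077
grasp_force: 59.5
```

Run:
```python
from h import *
st(); print((pas(1.68,-.84)[0]-O)@F,(pas(1.6,-.8)[0]-O)@F)
```

```text
t 18.4 uvw [-0.071   0.206   0.1079] rv(tool) [ 0.835  0.001 -0.003] F [-6.2  5.8 29.1] grip 0.007727222247427901 59.464452266693115 j [ 0.78  0.64  0.1   1.54 -0.86  1.34]
[-0.07        0.20704613  0.10352783] [-0.07        0.19854496  0.10684099]
```

>>> apply_moves(steps=[[[0,0,0],[0,0,0],0.17],[[0,0,0],[0,0,0],0.17],[[0,0,0],[0,0,0],0.17],[[0,0,0],[0,0,0],0.17],[[0,0,-0.04],[0,0,0],0.17],[[0,0,-0.06],[0,0,0],0.17],[[0,0,-0.08],[0,0,0],0.17],[[0,0,-0.08],[0,0,0],0.17]])

```text
clock: 19.07
eef_pos: [0.49, 0.2296, 0.2152]
tool_rot: [0.146, 0.874, -0.398, 0.238]
ft_force: [0.9, -0.6, 0.0]
grip_width: 0.0146
grasp_force: 0.0
```

Run:
```python
from h import *
st()
im,d=shot('side','side6');im2,d2=shot('top','top6'); Q=(cloud('top',d2)-O)@F; hs=cv2.cvtColor(im2,cv2.COLOR_RGB2HSV).astype(int)
for s in(1,-1):
    m=(hs[...,0]>50)&(hs[...,0]<95)&(hs[...,1]>60)&(Q[...,2]>.03)&(Q[...,2]<.2)&(Q[...,1]*s>.1)&(abs(Q[...,0])<.13)
    c,n,k=plane(Q[m]); print(m.sum(),c,n)
a=cv2.resize(im[60:260,150:350],(400,400),interpolation=2);b=cv2.resize(im2[90:290,130:330],(400,400),interpolation=2)
cv2.imwrite('pics/c6.png',np.hstack([a,b])[...,::-1])
```

```text
t 19.0667 uvw [-0.0709  0.2446  0.1391] rv(tool) [0.833 0.    0.002] F [ 0.8 -0.5 -0.5] grip 0.014639515212529548 0.0 j [ 0.84  0.66  0.21  1.69 -0.83  1.42]
1289 [0.00400353 0.16371015 0.11044254] [ 5.31022129e-04 -9.93326436e-01  1.15335635e-01]
960 [ 0.00315967 -0.15491203  0.11457613] [-0.00132933  0.99300239  0.11808674]
```

View pics/c6.png

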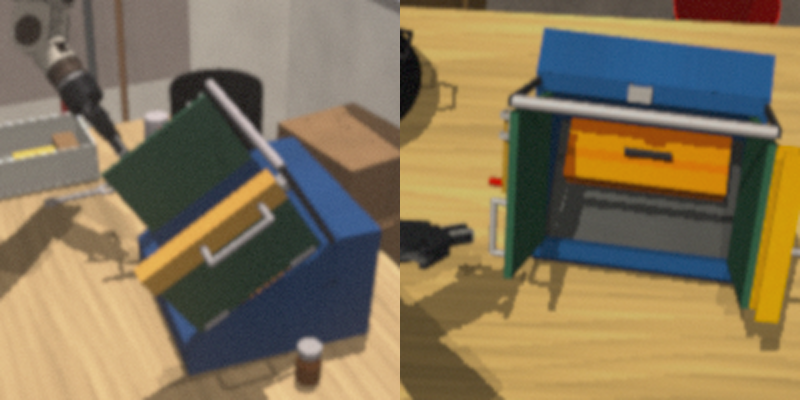

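Both doors stand open at about 1.69 rad (green panels at (515,190) and (760,220)), the gripper at (460,238) is off the left bar, and the bystanders are in place. Back off a little more and hand in.

>>> apply_moves(steps=[[[0,0,-0.06],[0,0,0],0.17],[[0,0,-0.06],[0,0,0],0.17],[[0,0,-0.04],[0,0,0],0.17],[[0,0,0],[0,0,0],0.17],[[0,0,0],[0,0,0],0.17],[[0,0,0],[0,0,0],0.17],[[0,0,0],[0,0,0],0.17],[[0,0,0],[0,0,0],0.17]])

```text
clock: 19.83
eef_pos: [0.4806, 0.2535, 0.2322]
tool_rot: [0.145, 0.874, -0.398, 0.238]
ft_force: [0.1, 0.4, -0.2]
grip_width: 0.0145
grasp_force: 0.0
```

Run:
```python
from h import *
st(); print(bot.job_done())
```

```text
t 19.8333 uvw [-0.0712  0.2677  0.1594] rv(tool) [0.833 0.    0.001] F [-0.1  0.4 -0.2] grip 0.014504534286897196 0.0 j [ 0.88  0.68  0.28  1.77 -0.8   1.47]
the job is handed in; nothing more can be done
None
```

The job is handed in at about 20 s: both doors measured open at about 1.69 rad, the bolt drawn its full 30 mm, the arm clear of everything, and no bystander seen to move; the judge returned no verdict.

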